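Lift the empty red box out of its interlocked row

TASK

The red condiment box in the middle of the interlocked row is empty and has to be washed: take it by its handle, lift it straight up out from between the two wooden boxes, keeping it level and leaving them where they stand on their board. Then set it down gently, upright and flat, in the free part of the metal tray beside the used bowl, and let go, leaving the bowl where it is.

Things in the scene. Friction and masses are not known exactly. Their poses are not given: they have to be found in the camera images.
- red_box_centre (a point): Centre, half-way up, of the empty red lacquered box (loose, 0.24 to 0.38 kg): 112 mm long (its x), 60 mm wide (y), 60 mm tall, 104 mm with its handle, so this point is 52 mm above its underside. It starts on the 10 mm thick board, locked between two wooden boxes; it comes out only straight up and is free once it has risen 60 mm. Axes are the box's own, z up.
- red_box_handle (a point): Centre of the red box's handle, 40 mm above the box's centre: a pale wooden bar 18 mm thick (box y), 24 mm tall and 92 mm long (box x) between two red end posts. Its underside is 20 mm above the rims of all three boxes. Pinch it across its thickness, fingers pointing down and closing along the box's y. Same axes as the box.
- skewer_box_centre (a point): Centre, half-way up, of the wooden box holding skewers, on the red box's +y side: 112 x 76 x 60 mm, loose, about 0.7 kg, open-topped, with a T-shaped slot facing the red box. It stands on the same board, with a 1.5 mm gap to the red box. Must stay put.
- dish_box_centre (a point): Centre, half-way up, of the wooden box holding small dishes, on the red box's -y side: otherwise as the skewer box. Must stay put.
- board: Dark wooden board, fixed, 140 mm (x) by 240 mm (y), 10 mm thick; origin at the centre of its underside, on the counter. The three boxes stand in a row along its y, the red one over its middle.
- tray_free (a point): Centre of the free part of the wash tray, on its inner floor (4 mm above the counter), 55 mm from the tray's middle towards its -y end and 86 mm from that end's inner face. Axes are the tray's own. The red box fits best here with its x along the tray's x.
- tray: Metal wash tray, fixed, 190 mm (x) by 290 mm (y) outside, 32 mm high, walls and floor 4 mm thick; origin at the centre of its underside.
- red_box: The red box again; origin at the centre of its underside. In the middle of each long side (+y, -y) it has an upright T-shaped tongue as tall as the box: neck 20 mm wide, head 38 mm wide and 5 mm thick, ending 46 mm from the box's centre. Each sits in the slot of a wooden neighbour with 2 to 3 mm of play.
- used_bowl: Used steel bowl, 84 mm across, 40 mm high, standing in the tray about 95 mm from its middle towards its +y end; origin at the centre of its underside. Leave it there.
There are look-alikes about, which are no part of the job. Of the things that look like the red_box, the smaller one is meant. Leave any purple look-alike of the part that bears skewer_box_centre alone.

How it is judged:
On the way:
1. the red box has risen free of its neighbours (65 mm or more), still within 20 mm of straight above its place in the middle of the board (z of red_box_centre in the frame of board above 0.127 m and x of red_box_centre in the frame of board between -0.02 and 0.02 m and y of red_box_centre in the frame of board between -0.02 and 0.02 m), for 0.1 s.
At the end, for the whole second after the job is handed in: The red box stands upright (within 0.06 rad) and flat on the tray floor, its centre within 60 mm of the free part's centre along each of the tray's axes; both wooden boxes are within 15 mm of their starts and upright (0.15 rad) (x of red_box_centre in the frame of tray_free between -0.06 and 0.06 m and y of red_box_centre in the frame of tray_free between -0.06 and 0.06 m and z of red_box_centre in the frame of tray_free between 0.047 and 0.057 m and angle between red_box_centre's own z axis and vertical below 0.06 rad and not (distance of skewer_box_centre from where it was at the start of the episode above 0.015 m or angle between skewer_box_centre's own z axis and vertical above 0.15 rad) and not (distance of dish_box_centre from where it was at the start of the episode above 0.015 m or angle between dish_box_centre's own z axis and vertical above 0.15 rad)); the robot touches nothing.
It fails at once if the skewer box is dragged or pushed more than 15 mm, or tipped more than 0.15 rad (distance of skewer_box_centre from where it was at the start of the episode above 0.015 m or angle between skewer_box_centre's own z axis and vertical above 0.15 rad).
It fails at once if the dish box is dragged or pushed more than 15 mm, or tipped more than 0.15 rad (distance of dish_box_centre from where it was at the start of the episode above 0.015 m or angle between dish_box_centre's own z axis and vertical above 0.15 rad).
It fails at once if the red box tips more than 0.35 rad (angle between red_box_centre's own z axis and vertical above 0.35 rad).
It fails at once if the red box strikes the tray with more than 45 N (dropped or slammed) (contact force between red_box and tray above 45 N).
It fails at once if the used bowl is moved more than 40 mm (distance of used_bowl from where it was at the start of the episode above 0.04 m).
It also fails if it takes over 48 s, if anything falls off the work surface, if the arm or the gripper's body presses on something with over 40 N, if the wrist force passes 120 N, or if a joint passes its speed limit or range.

ROBOT

A 6-joint arm with a two-finger parallel gripper is mounted at the origin on the work surface. World frame = base frame: x ahead of the robot, y to its left, z up, the work surface at z = 0. Lengths are in m, angles in rad, forces in N, time in s.
With the tool pointing down it reaches from about 0.3 to 0.85 m from the base axis. Payload 4.2 kg.
Tool frame: the origin (TCP) lies midway between the tips of the shut fingers; the grasp point (between the pads) lies 19 mm behind it (env.pinch_z is the distance from the TCP to the grasp point, in m); z points along the fingers, y is the direction in which the jaws open and shut (so a half turn about z gives the same grasp; the last joint's range is limited). The gripper opens to 91 mm and grips with 3 to 60 N. Pads are 32 mm wide; open, the fingers measure 118 mm over their backs; the gripper's body (76 mm by 178 mm) begins 60 mm behind the grasp point.
Start: joints at [1.174, 0.32, 1.565, -0, 1.257, -0.02], TCP at [0.212, 0.535, 0.183] pointing down, gripper open.
Joint ranges: [-3.11, 3.11], [-0.84, 2.01], [0.21, 2.61], [-1.34, 4.49], [0.05, 2.63], [-2.56, 2.56]. Speed limits (rad/s): [2.57, 2.57, 3.14, 3.14, 3.14, 3.14].

INTERFACE

Orientations are given as [roll, pitch, yaw] about the fixed x, y, z axes, in that order (R = Rz(yaw) Ry(pitch) Rx(roll)).
In Python, from rig import env gives the robot as it stands.
- The arm moves only by the tool move_arm, never from a script. Its argument "deltas" is one flat list of numbers, 7 for each row, row after row: the turn, a rotation vector about the tool's x, y, z in rad, then the shift along the tool's x, y, z in cm, then the closure, from -1 (fully open) to 1 (shut). A call has 1 to 12 rows; each row shifts and turns the commanded pose from where the row before left it, along the tool's axes as they then stand; what a row does not reach is not made up. A row lasts 1/12 s, in which the tool goes at most 41.7 mm and 7.16 degrees, less where a joint would pass 70% of its speed; a pose out of reach is approached as far as the arm can. A call is refused whole if a number of a shift passes 4.17 or a number of a turn 0.125, either way. A call with a gripper value outside its range is refused whole. The fingers move at their own pace and stop on an object; the grip force is fixed at half the most. Time passes only in rows, so rows that do not move let the fingers close. It gives the time, the measured TCP pose, the force and the opening at its end, in the units of the state.
- env.observe(): the state, without advancing time (a new reading comes with each control period).
- env.snapshot(name): name is "scene" or "top" or "wrist"; returns the picture (420x560x3 uint8, blue, green, red); there is no depth.
- env.camera_params(name): a dict with "mtx" (3x3 intrinsics, pixels), "k1" (the pictures are not rectified: a ray, as slopes to the right and down, at radius r is drawn at 1 + k1 r^2 times it, then the intrinsics apply), "extrinsics" (4x4, takes a point from camera to world coordinates); the wrist camera has in their place "tool_from_camera" (4x4, takes a point from camera to tool coordinates, whose origin is the TCP and whose axes are the flange's). Camera axes: x right, y up, looking along -z (the intrinsics and any distortion apply to the point x, -y, -z); pixel columns grow to the right and rows downward; lengths in m; the calibration is good to about 2 mm. A picture is of the moment at which its call begins: read the wrist's pose just before it. camera_params takes no time and is no camera call.
- env.sign_off(): hands the job in, once; it reports no verdict.
The state is a dict: "clock": time; "qpos": joint angles; "qvel": joint speeds; "joint_efforts": joint torques, N m; "tool_pos": TCP position; "ee_rot": TCP orientation; "wrist_force": force on the tool from outside, world axes, zero at the start; "wrist_torque": the same for the moment, N m; "finger_gap": finger opening in m.
Only numpy, scipy, OpenCV 4.12 (cv2) and the standard library are available. Lean on these libraries where they do the work, as an engineer would, in place of code of your own. Each camera call takes 0.05 s, during which the arm holds its last target. There are 200 camera calls.

## Working session

There is one attempt and no reset: what is moved stays moved. The work goes in short steps, Python scripts to look and compute and a tool call to move; the robot and the scene stay as the last step left them, time stands still between calls to the robot, and variables do not carry over. Pictures are saved under pics/ and viewed, about 8 in all and at most 12, crops included, and the job is handed in when it is done.

Besides the shell and the picture viewer there is one more tool, called after "Request:" by a JSON object that holds its "fn" and its "kwargs". move_arm: Moves the arm, as the interface text tells. Its arguments: {"type":"object","properties":{"deltas":{"type":"array"}},"required":["deltas"]}

```bash
ls; mkdir -p pics; python3 - <<'E'
from rig import env
import cv2,numpy as np
s=env.observe();print(s)
for n in("scene","top"):
    cv2.imwrite(f"pics/{n}0.png",env.snapshot(n)); print(env.camera_params(n))
print(env.camera_params("wrist"),env.pinch_z)
E
```

```text
pics
{'clock': 0.0, 'qpos': array([ 1.17401057e+00,  3.20274921e-01,  1.56567645e+00,  1.12819553e-05,
        1.25735400e+00, -2.00097795e-02]), 'qvel': array([-8.17494311e-04, -7.37891555e-04,  1.19835167e-03,  1.45228213e-03,
        6.61192953e-05,  1.36510640e-04]), 'joint_efforts': array([-2.08391881e-03, -4.12464809e+01, -2.31966877e+01,  7.26274517e-02,
        4.57011780e-02, -1.41608311e-04]), 'tool_pos': array([0.21134612, 0.53416231, 0.18223106]), 'ee_rot': array([-3.13988050e+00, -4.49929121e-05,  2.76481315e+00]), 'wrist_force': array([ 0.07515017, -0.27323329, -0.62939532]), 'wrist_torque': array([-0.01035029,  0.04049516, -0.01477616]), 'finger_gap': 0.09137923071927082}
{'mtx': array([[458.44628466,   0.        , 277.59990887],
       [  0.        , 458.44628466, 209.07211724],
       [  0.        ,   0.        ,   1.        ]]), 'k1': -0.13771042134164246, 'extrinsics': array([[ 0.6356777 , -0.61643626,  0.46467213,  0.94998963],
       [ 0.77183524,  0.51811907, -0.36854172, -0.31567689],
       [-0.01357301,  0.59292408,  0.80514397,  0.9546999 ],
       [ 0.     
[... 357 characters left out ...]
 ,  0.05057492],
       [ 0.00866925,  0.06924008,  0.99756236,  1.18285956],
       [ 0.        ,  0.        ,  0.        ,  1.        ]])}
{'mtx': array([[331.38578014,   0.        , 277.82594057],
       [  0.        , 331.38578014, 210.17062787],
       [  0.        ,   0.        ,   1.        ]]), 'k1': -0.08246611611189388, 'tool_from_camera': array([[ 6.25495106e-04,  9.65717144e-01,  2.59595852e-01,
         7.30916934e-02],
       [ 9.99999736e-01, -5.08073572e-04, -5.19421170e-04,
         7.31292747e-04],
       [-3.69720137e-04,  2.59596109e-01, -9.65717207e-01,
        -2.02284562e-01],
       [ 0.00000000e+00,  0.00000000e+00,  0.00000000e+00,
         1.00000000e+00]])} 0.0188
```

View pics/top0.png

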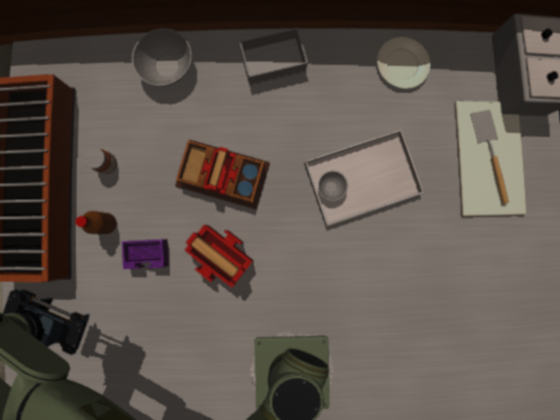

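View pics/scene0.png

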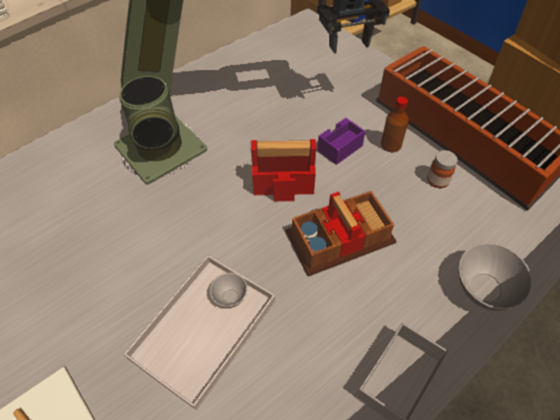

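The top view has the interlocked row at about (222,174), with the red box in its middle at (219,169). The larger red look-alike stands alone at (218,256), and the purple one is at (145,254). The tray is at (362,180), with the bowl at (332,186), so the free part is around (388,172). In the scene view the row's handle is at about (345,212) and the loose red box is at (284,165). The one meant is the smaller, in the row between the wooden boxes. I'll confirm that with an enlarged crop.

```bash
cat > h.py <<'E'
import numpy as np,cv2
from rig import env
from scipy.spatial.transform import Rotation as R
def cam(n,s=None):
    p=env.camera_params(n)
    if n=="wrist":
        T=np.eye(4);T[:3,:3]=R.from_euler('xyz',s['ee_rot']).as_matrix();T[:3,3]=s['tool_pos'];E=T@p['tool_from_camera']
    else:E=p['extrinsics']
    return p['mtx'],p['k1'],E
def ray(c,px):
    M,k,E=c
    u=cv2.undistortPoints(np.float64([[px]]),M,np.float64([k,0,0,0]))[0,0]
    d=E[:3,:3]@[u[0],-u[1],-1]
    return E[:3,3],d/np.linalg.norm(d)
def plane(c,px,z):
    o,d=ray(c,px);return o+d*(z-o[2])/d[2]
def tri(rs):
    A=sum(np.eye(3)-np.outer(d,d) for o,d in rs);b=sum((np.eye(3)-np.outer(d,d))@o for o,d in rs)
    x=np.linalg.solve(A,b);return x,[np.linalg.norm((np.eye(3)-np.outer(d,d))@(x-o)) for o,d in rs]
def proj(c,X):
    M,k,E=c;p=np.linalg.inv(E)@np.r_[X,1]
    a,b=p[0]/-p[2],-p[1]/-p[2];f=1+k*(a*a+b*b);return M[0,0]*a*f+M[0,2],M[1,1]*b*f+M[1,2]
E
python3 - <<'E'
import cv2,numpy as np
t=cv2.imread('pics/top0.png');s=cv2.imread('pics/scene0.png')
def crop(i,x,y,w,h,k):
    c=cv2.resize(i[y:y+h,x:x+w],None,fx=k,fy=k,interpolation=cv2.INTER_CUBIC)
    for g in range((x+9)//10*10,x+w,10):
        cv2.line(c,((g-x)*k,0),((g-x)*k,6 if g%50 else 14),(255,255,255),1)
        if g%20==0: cv2.putText(c,str(g),((g-x)*k-10,24),0,.35,(255,255,255),1)
    for g in range((y+9)//10*10,y+h,10):
        cv2.line(c,(0,(g-y)*k),(6,(g-y)*k),(255,255,255),1)
        if g%20==0: cv2.putText(c,str(g),(8,(g-y)*k+4),0,.35,(255,255,255),1)
    return c
a=crop(t,170,130,110,85,7)[:, :770]
A=crop(t,170,133,104,80,7); B=crop(s,283,182,120,95,6)
A=crop(t,172,135,100,75,8)[:300*2]
c1=crop(t,172,135,100,75,4);c2=crop(s,285,185,115,90,4)
A=crop(t,172,135,100,76,7)
cv2.imwrite('pics/c.png',np.hstack([cv2.copyMakeBorder(crop(t,173,135,98,84,4),0,84*0,0,0,0),crop(s,285,187,100,84,4)]) )
# tray blob masks
for n,i,seed in(('top',t,(388,172)),('scene',s,(190,340))):
    b=cv2.GaussianBlur(i,(5,5),0);m=np.zeros((422,562),np.uint8)
    cv2.floodFill(b,m,seed,0,(5,)*3,(5,)*3,cv2.FLOODFILL_FIXED_RANGE*0|4|(255<<8))
    c=max(cv2.findContours(m[1:-1,1:-1],0,2)[0],key=cv2.contourArea)
    print(n,cv2.contourArea(c),cv2.boundingRect(c),cv2.minAreaRect(c),cv2.approxPolyDP(cv2.convexHull(c),6,True).reshape(-1,2).tolist())
    h=cv2.cvtColor(i,cv2.COLOR_BGR2HSV)
    print(i[seed[1],seed[0]],h[seed[1],seed[0]])
    x,y=((218,168) if n=='top' else (344,212)); print('handle',i[y,x],h[y,x], 'woodbox',h[165,195] if n=='top' else h[215,372])
    cv2.imwrite(f'pics/{n}_tray.png',crop(i,*((295,125,135,110) if n=='top' else(120,250,165,160)),3))
T=cv2.imread('pics/top_tray.png');S=cv2.imread('pics/scene_tray.png')[:, :390]
C=cv2.imread('pics/c.png')
H=T.shape[0]
cv2.imwrite('pics/c1.png',C);print(C.shape,T.shape)
cv2.imwrite('pics/c2.png',T)
E
```

```text
top 4368.5 (309, 139, 107, 83) ((362.8067626953125, 180.60694885253906), (60.467472076416016, 95.5091552734375), 72.34988403320312) [[397, 139], [415, 194], [328, 221], [309, 166]]
[136 146 163] [ 11  42 163]
handle [ 62 109 153] [ 15 152 153] woodbox [ 15 149 128]
scene 7455.0 (133, 265, 133, 137) ((199.19432067871094, 328.7073974609375), (73.22109985351562, 129.48033142089844), 37.405357360839844) [[211, 265], [265, 299], [188, 401], [133, 355]]
[175 194 217] [ 14  49 217]
handle [ 82 149 212] [ 15 156 212] woodbox [ 15 156 181]
(336, 792, 3) (330, 405, 3)
```

View pics/c1.png

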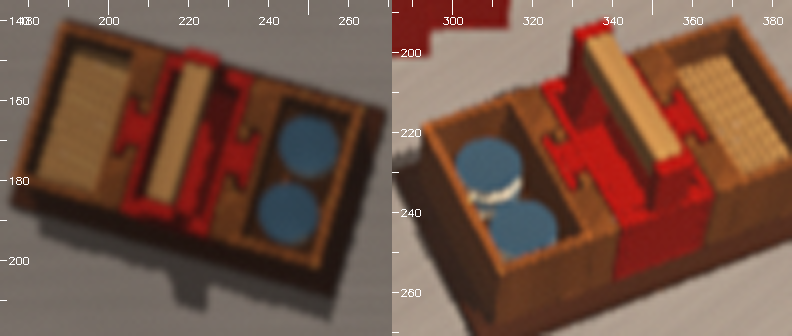

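View pics/c2.png

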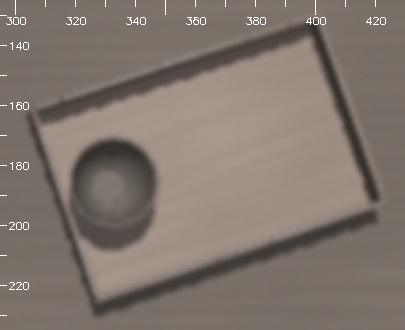

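The crop confirms the target. The smaller red box sits between the dish box and the skewer box with its T tongues in their slots, and its handle centre is at (218,168) in top and (345,211) in scene. The tray's rim corners in top are near (305,162), (400,132), (422,193) and (328,229).

```bash
python3 - <<'E'
from h import *
np.set_printoptions(precision=4,suppress=True)
t,s=cam('top'),cam('scene')
a=[(220.2,150.5),(226.2,151.5),(216,185.5),(209.2,183.7)];b=[(357,225),(350.75,228.25),(333.75,197),(340,195.25)]
P=[]
for p,q in zip(a,b):
    x,e=tri([ray(t,p),ray(s,q)]);P.append(x);print(x,e)
P=np.array(P);print('handle top c',P.mean(0));v=P[0]+P[1]-P[2]-P[3];print('yaw x',np.degrees(np.arctan2(v[1],v[0])),np.linalg.norm(v)/2)
c=np.array([plane(t,p,.032) for p in [(305.3,162.5),(400.5,132.5),(422,192.7),(327.7,229.3)]])
print(c,c.mean(0),[np.linalg.norm(c[i]-c[i-1]) for i in range(4)])
u=c[0]+c[3]-c[1]-c[2];u/=np.linalg.norm(u);print('tray y dir',u,np.degrees(np.arctan2(u[1],u[0])),'free',c.mean(0)-.055*u)
# tray floor seed corners two views: rim corner heights
sc=[(265,299),(211,265),(133,355),(188,401)] # floor-ish, flood
for q in sc: print('scene floor',plane(s,q,.004))
for q in [[397,139],[415,194],[328,221],[309,166]]: print('top floor',plane(t,q,.004))
print('bowl',plane(t,(332.5,185),.03))
E
```

```text
[0.6093 0.179  0.1078] [np.float64(0.0010958851593528154), np.float64(0.0010958851593529015)]
[0.6063 0.1632 0.1066] [np.float64(0.0006070436231456128), np.float64(0.0006070436231455734)]
[0.5186 0.1913 0.11  ] [np.float64(0.002488583488829587), np.float64(0.0024885834888296863)]
[0.5234 0.2086 0.1074] [np.float64(0.0016193403506898248), np.float64(0.0016193403506898601)]
handle top c [0.5644 0.1855 0.1079]
yaw x -18.377521722552075 0.09152133817538614
[[ 0.5863 -0.0486  0.032 ]
 [ 0.6691 -0.3213  0.032 ]
 [ 0.497  -0.3751  0.032 ]
 [ 0.4003 -0.1058  0.032 ]] [ 0.5382 -0.2127  0.032 ] [np.float64(0.19466955409996614), np.float64(0.28496097748909693), np.float64(0.18030677745435042), np.float64(0.2861575859827811)]
tray y dir [-0.3143  0.9493  0.    ] 108.32095192594434 free [ 0.5554 -0.2649  0.032 ]
scene floor [ 0.578 -0.063  0.004]
scene floor [ 0.4269 -0.1069  0.004 ]
scene floor [ 0.5019 -0.3655  0.004 ]
scene floor [ 0.6568 -0.3257  0.004 ]
top floor [ 0.6568 -0.3189  0.004 ]
top floor [ 0.4962 -0.3645  0.004 ]
top floor [ 0.4239 -0.111   0.004 ]
top floor [ 0.581  -0.0612  0.004 ]
bowl [ 0.5226 -0.1227  0.03  ]
```

Checks on the handle: it measures 91.5 mm long against 92 mm given, and its top is at about 0.108 m against 0.114 m expected. The tray measures about 286 × 187 mm. The box's x axis is at -18.4° and the tray's at 18.3°. I'll raise the arm and go over the box.

Request:
{"fn": "move_arm", "kwargs": {"deltas": [0,0,-0.056,0,0,-3,-1,0,0,0,0,0,-3,-1,0,0,0,-2,-1,-2.5,-1,0,0,0,-2.8,-1.4,0,-1,0,0,0,-2.8,-1.4,0,-1,0,0,0,-2.8,-1.4,0,-1,0,0,0,-2.8,-1.4,0,-1,0,0,0,-2.8,-1.4,0,-1,0,0,0,-2.8,-1.4,0,-1,0,0,0,-2.8,-1.4,0,-1,0,0,0,-2.8,-1.4,0,-1,0,0,0,-2.8,-1.4,0,-1]}}

```text
clock: 1.1
tool_pos: [0.4275, 0.3184, 0.2677]
ee_rot: [-3.141, -0.0, 2.821]
wrist_force: [0.7, -0.4, 0.5]
finger_gap: 0.0914
```

Request:
{"fn": "move_arm", "kwargs": {"deltas": [0,0,0,-2.8,-1.4,0,-1,0,0,0,-2.8,-1.4,0,-1,0,0,0,-2.8,-1.4,0,-1,0,0,0,-2.8,-1.4,0,-1,0,0,0,-2.8,-1.4,0,-1,0,0,0,-2.8,-1.4,0,-1,0,0,0,-0.5,0,0,-1,0,0,0,0,0,0,-1,0,0,0,0,0,0,-1]}}

```text
clock: 1.85
tool_pos: [0.5639, 0.1858, 0.2674]
ee_rot: [-3.141, -0.002, 2.82]
wrist_force: [0.4, 0.1, -0.1]
finger_gap: 0.0913
```

```bash
python3 - <<'E'
from h import *
s=env.observe();print(s['clock'],s['tool_pos'],s['ee_rot'],s['wrist_force'])
i=env.snapshot('wrist');cv2.imwrite('pics/w1.png',i);c=cam('wrist',s)
print(proj(c,[.5644,.1855,.108]),proj(c,[.5644,.1855,.114]))
E
```

```text
1.85 [0.56393155 0.18583235 0.26743847] [-3.14138335e+00 -1.85497366e-03  2.82035584e+00] [ 0.40634636  0.08328944 -0.07399311]
(np.float64(276.8894945068907), np.float64(189.90174449396898)) (np.float64(276.87519984899654), np.float64(190.99008822266774))
```

View pics/w1.png

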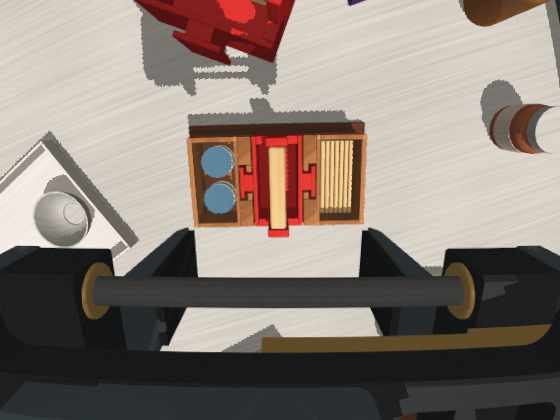

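The wrist view shows the row square in the picture, with the handle running from (276,147) to (278,229). Its centre is at about (277,189), within 1–2 px of the prediction. I'll refine this numerically and then descend.

```bash
cat >> h.py <<'E'
def handle(i,x0,x1,y0,y1):
    h=cv2.cvtColor(i,cv2.COLOR_BGR2HSV);m=cv2.inRange(h,(10,40,140),(28,190,255));r=np.zeros_like(m);r[y0:y1,x0:x1]=m[y0:y1,x0:x1]
    c=max(cv2.findContours(r,0,1)[0],key=cv2.contourArea);return cv2.minAreaRect(c),cv2.boundingRect(c)
E
python3 - <<'E'
from h import *
i=cv2.imread('pics/w1.png');s=env.observe();c=cam('wrist',s)
print(handle(i,262,292,140,235))
(q,_,_),_=handle(i,262,292,140,235)
print(tri([ray(cam('top'),(217.9,167.8)),ray(cam('scene'),(345.4,211.4)),ray(c,q)]),plane(c,q,.114))
a,b=plane(c,(276,148),.114),plane(c,(278,228),.114);print(np.linalg.norm(a-b))
# box row yaw: rims
l,r=plane(c,(196,227),.07),plane(c,(364,226),.07);v=r-l;print(np.degrees(np.arctan2(v[1],v[0])),np.linalg.norm(v))
E
```

```text
(((277.0570983886719, 187.4983367919922), (81.36678314208984, 16.13627052307129), 88.36341857910156), (268, 147, 19, 82))
(array([0.56370813, 0.18657816, 0.10452854]), [np.float64(0.0017821533831388582), np.float64(0.001997516822970221), np.float64(0.0013074462029500256)]) [0.56063821 0.18736161 0.114     ]
0.0892282029550661
72.03879228055371 0.21400597763963017
```

Request:
{"fn": "move_arm", "kwargs": {"deltas": [0,0,0,0.1,0.1,2.5,-1,0,0,0,0,0,2.5,-1,0,0,0,0,0,2.5,-1,0,0,0,0,0,2.5,-1,0,0,0,0,0,0,-1,0,0,0,0,0,0,-1]}}

```text
clock: 2.4
tool_pos: [0.5624, 0.1877, 0.1676]
ee_rot: [-3.14, -0.002, 2.822]
wrist_force: [0.1, 0.9, 0.6]
finger_gap: 0.0914
```

```bash
python3 - <<'E'
from h import *
s=env.observe();print(s['clock'],s['tool_pos'],s['ee_rot'])
i=env.snapshot('wrist');cv2.imwrite('pics/w2.png',i);c=cam('wrist',s)
R2=handle(i,255,300,100,320);print(R2,proj(c,[.562,.187,.114]))
s1=dict(tool_pos=np.array([0.56393155,0.18583235,0.26743847]),ee_rot=np.array([-3.14138335,-1.85497366e-03,2.82035584]))
q=R2[0][0];print(tri([ray(cam('wrist',s1),(277.06,187.5)),ray(c,q)]),tri([ray(c,q),ray(cam('top'),(217.9,167.8)),ray(cam('scene'),(345.4,211.4))]),plane(c,q,.114))
E
```

```text
2.4 [0.56241345 0.18771163 0.16763751] [-3.14044758e+00 -2.17488744e-03  2.82246008e+00]
(((275.1374206542969, 212.99656677246094), (108.41612243652344, 22.318025588989258), 88.56790161132812), (263, 159, 25, 109)) (np.float64(275.813157989843), np.float64(215.2164463724716))
(array([0.5623512 , 0.18630452, 0.10531387]), [np.float64(6.85553141791217e-05), np.float64(6.855531417917497e-05)]) (array([0.56377266, 0.18632405, 0.10473343]), [np.float64(0.0012677129290767238), np.float64(0.0015493235499309903), np.float64(0.002119528773148091)]) [0.5600754  0.18706733 0.114     ]
```

View pics/w2.png

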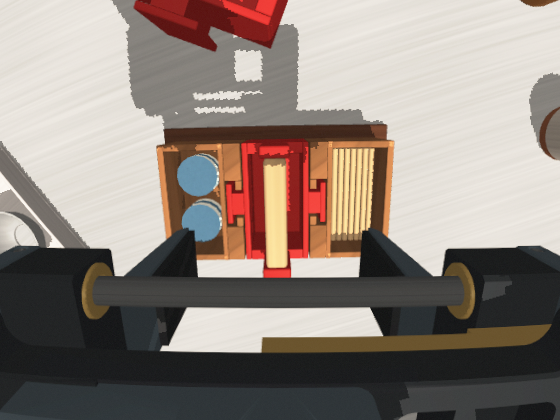

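The handle is centred between the fingers at (275,213), and about 1.3° off the jaws, so I'll correct yaw by -0.023. The views put its top at about 0.105 m and the text says 0.114 m. Either way a grasp point at about 0.10 m lies on the bar. Descending and closing.

Request:
{"fn": "move_arm", "kwargs": {"deltas": [0,0,-0.023,0,-0.1,1.5,-1,0,0,0,0,0,2,-1,0,0,0,0,0,2,-1,0,0,0,0,0,1.6,-1,0,0,0,0,0,1.0,-1,0,0,0,0,0,0.5,-1,0,0,0,0,0,0,-1,0,0,0,0,0,0,-1]}}

```text
clock: 3.12
tool_pos: [0.5645, 0.1863, 0.0834]
ee_rot: [3.14, 0.002, 2.844]
wrist_force: [0.8, 0.1, 0.6]
finger_gap: 0.0911
```

Request:
{"fn": "move_arm", "kwargs": {"deltas": [0,0,0,0,0,0,1,0,0,0,0,0,0,1,0,0,0,0,0,0,1,0,0,0,0,0,0,1,0,0,0,0,0,0,1,0,0,0,0,0,0,1,0,0,0,0,0,0,1,0,0,0,0,0,0,1,0,0,0,0,0,0,1,0,0,0,0,0,0,1,0,0,0,0,0,0,1,0,0,0,0,0,0,1]}}

```text
clock: 4.12
tool_pos: [0.5634, 0.1856, 0.082]
ee_rot: [-3.141, -0.0, 2.844]
wrist_force: [-0.3, -1.2, 0.4]
finger_gap: 0.0168
```

Gripped: gap 17 mm against the 18 mm bar. Lifting straight up slowly.

Request:
{"fn": "move_arm", "kwargs": {"deltas": [0,0,0,0,0,-0.3,1,0,0,0,0,0,-0.5,1,0,0,0,0,0,-0.6,1,0,0,0,0,0,-0.6,1,0,0,0,0,0,-0.6,1]}}

```text
clock: 4.53
tool_pos: [0.5636, 0.186, 0.1088]
ee_rot: [3.141, 0.0, 2.844]
wrist_force: [-0.1, -0.4, -3.1]
finger_gap: 0.0164
```

Request:
{"fn": "move_arm", "kwargs": {"deltas": [0,0,0,0,0,-0.6,1,0,0,0,0,0,-0.6,1,0,0,0,0,0,-0.6,1,0,0,0,0,0,-0.6,1,0,0,0,0,0,-0.6,1,0,0,0,0,0,-0.6,1,0,0,0,0,0,-0.6,1,0,0,0,0,0,-0.6,1,0,0,0,0,0,-0.6,1,0,0,0,0,0,-0.6,1,0,0,0,0,0,-0.4,1]}}

```text
clock: 5.45
tool_pos: [0.5638, 0.186, 0.173]
ee_rot: [3.141, 0.001, 2.844]
wrist_force: [0.9, 0.0, -2.7]
finger_gap: 0.0165
```

Request:
{"fn": "move_arm", "kwargs": {"deltas": [0,0,0,0,0,-0.4,1,0,0,0,0,0,0,1,0,0,0,0,0,0,1,0,0,0,0,0,0,1]}}

```text
clock: 5.78
tool_pos: [0.5633, 0.1858, 0.1757]
ee_rot: [-3.141, -0.001, 2.844]
wrist_force: [0.5, 0.0, -3.2]
finger_gap: 0.0166
```

```bash
python3 - <<'E'
from h import *
s=env.observe();print(s['clock'],s['tool_pos'],s['ee_rot'],s['wrist_force'],s['wrist_torque'],s['finger_gap'])
i=env.snapshot('scene');w=env.snapshot('wrist')
cv2.imwrite('pics/l1.png',np.hstack([cv2.resize(i[110:290,240:420],(400,400)),cv2.resize(w[60:360,130:430],(400,400))]))
E
```

```text
5.7833 [0.56330544 0.18583489 0.17570738] [-3.14127784e+00 -6.41140765e-04  2.84377439e+00] [ 0.45446632  0.04406925 -3.21338476] [ 0.05797904 -0.01351759  0.01001256] 0.016569582570625414
```

View pics/l1.png

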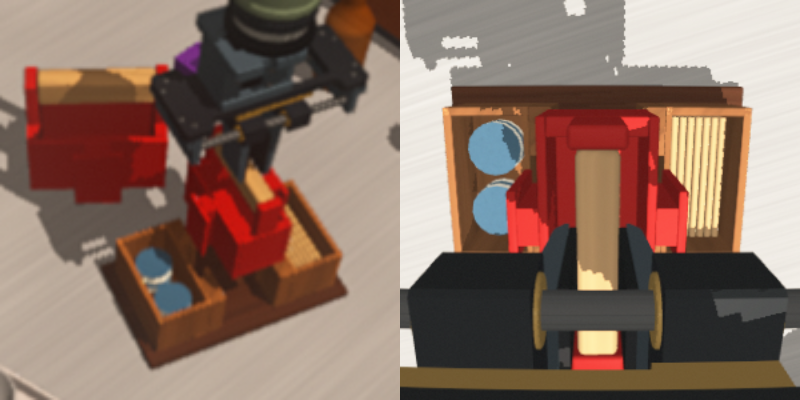

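The box is out: it has risen 94 mm, hangs level, and both wooden boxes are still in place. Carrying it to the tray.

Request:
{"fn": "move_arm", "kwargs": {"deltas": [0,0,0,0,0,-1,1,0,0,0,0,0,-1,1,0,0,0,0,0,-1,1,0,0,0,-0.3,-1,0,1,0,0,0,-0.6,-2,0,1,0,0,0,-0.7,-2.4,0,1,0,0,0,-0.7,-2.4,0,1,0,0,0,-0.7,-2.4,0,1,0,0,0,-0.7,-2.4,0,1,0,0,0,-0.7,-2.4,0,1,0,0,0,-0.7,-2.4,0,1,0,0,0,-0.7,-2.4,0,1]}}

```text
clock: 6.88
tool_pos: [0.5605, -0.0224, 0.2065]
ee_rot: [-3.141, 0.001, 2.844]
wrist_force: [1.1, -0.9, -3.0]
finger_gap: 0.0166
```

Request:
{"fn": "move_arm", "kwargs": {"deltas": [0,0,0,-0.66,-2.4,0,1,0,0,0,-0.66,-2.4,0,1,0,0,0,-0.66,-2.4,0,1,0,0,0,-0.66,-2.4,0,1,0,0,0,-0.66,-2.4,0,1,0,0,0,-0.66,-2.4,0,1,0,0,0,-0.66,-2.4,0,1,0,0,0,-0.66,-2.4,0,1,0,0,0,-0.66,-2.4,0,1,0,0,0,-0.6,-1.4,0,1,0,0,0,-0.26,-0.6,0,1,0,0,0,0,0,0,1]}}

```text
clock: 7.88
tool_pos: [0.5566, -0.2673, 0.2059]
ee_rot: [3.142, 0.0, 2.842]
wrist_force: [-0.3, 0.1, -2.4]
finger_gap: 0.0166
```

Request:
{"fn": "move_arm", "kwargs": {"deltas": [0,0,-0.03,0,0,0,1,0,0,-0.06,0,0,0,1,0,0,-0.06,0,0,0,1,0,0,-0.06,0,0,0,1,0,0,-0.07,0,0,0,1,0,0,-0.07,0,0,0,1,0,0,-0.07,0,0,0,1,0,0,-0.06,0,0,0,1,0,0,-0.06,0,0,0,1,0,0,-0.05,0,0,0,1,0,0,-0.03,0,0,0,1,0,0,0,0,0,0,1]}}

```text
clock: 8.88
tool_pos: [0.5568, -0.2642, 0.2061]
ee_rot: [3.14, 0.0, -2.817]
wrist_force: [-0.4, -0.2, -3.5]
finger_gap: 0.0168
```

```bash
python3 - <<'E'
from h import *
s=env.observe();print(s['clock'],s['tool_pos'],s['ee_rot'],s['wrist_force'],s['finger_gap'],s['qpos'])
w=env.snapshot('wrist');i=env.snapshot('scene')
cv2.imwrite('pics/l2.png',np.hstack([cv2.resize(i[180:410,100:330],(400,400)),cv2.resize(w,(400,300))[:, :] if 0 else cv2.copyMakeBorder(cv2.resize(w,(400,300)),0,100,0,0,0)]))
E
```

```text
8.8833 [ 0.55678723 -0.26421354  0.20613444] [ 3.14046429e+00  2.56758484e-04 -2.81732902e+00] [-0.3896813  -0.1871658  -3.49488775] 0.01677128606591966 [-4.62309861e-01  3.73342384e-01  1.42504083e+00  1.00446484e-03
  1.34382702e+00 -2.35759630e+00]
```

View pics/l2.png

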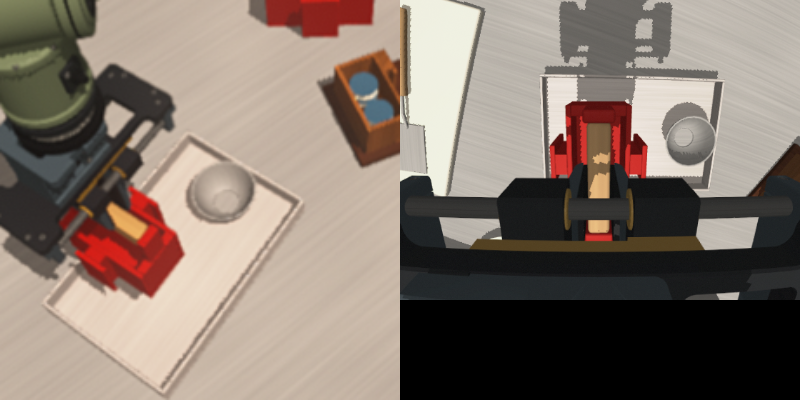

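The box is level over the free part and square to the tray. The bowl at about (690,140) in the right half is well clear, and the tray wall works out about 9 cm away, as expected. I expect floor contact near TCP z = 0.076.

Request:
{"fn": "move_arm", "kwargs": {"deltas": [0,0,0,0,0,0.6,1,0,0,0,0,0,1.2,1,0,0,0,0,0,1.5,1,0,0,0,0,0,1.5,1,0,0,0,0,0,1.5,1,0,0,0,0,0,1.5,1,0,0,0,0,0,1.5,1,0,0,0,0,0,1.2,1,0,0,0,0,0,0.8,1,0,0,0,0,0,0.4,1,0,0,0,0,0,0.2,1,0,0,0,0,0,0,1]}}

```text
clock: 9.98
tool_pos: [0.5568, -0.2659, 0.087]
ee_rot: [3.142, 0.0, -2.819]
wrist_force: [0.0, 0.4, -3.5]
finger_gap: 0.0164
```

Request:
{"fn": "move_arm", "kwargs": {"deltas": [0,0,0,0,0,0.2,1,0,0,0,0,0,0.15,1,0,0,0,0,0,0.15,1,0,0,0,0,0,0.1,1,0,0,0,0,0,0.1,1,0,0,0,0,0,0,1]}}

```text
clock: 10.48
tool_pos: [0.5566, -0.2659, 0.0799]
ee_rot: [3.141, -0.0, -2.819]
wrist_force: [-0.3, -0.9, -2.5]
finger_gap: 0.0164
```

Request:
{"fn": "move_arm", "kwargs": {"deltas": [0,0,0,0,0,0.1,1,0,0,0,0,0,0.1,1,0,0,0,0,0,0,1]}}

```text
clock: 10.73
tool_pos: [0.5565, -0.2659, 0.0778]
ee_rot: [3.141, -0.0, -2.819]
wrist_force: [-0.3, 0.5, -2.9]
finger_gap: 0.0168
```

Request:
{"fn": "move_arm", "kwargs": {"deltas": [0,0,0,0,0,0.1,1,0,0,0,0,0,0,1]}}

```text
clock: 10.9
tool_pos: [0.5566, -0.2659, 0.0768]
ee_rot: [3.141, -0.0, -2.819]
wrist_force: [0.2, 0.1, -4.2]
finger_gap: 0.0169
```

Request:
{"fn": "move_arm", "kwargs": {"deltas": [0,0,0,0,0,0.07,1,0,0,0,0,0,0,1]}}

```text
clock: 11.07
tool_pos: [0.5566, -0.2659, 0.0762]
ee_rot: [3.141, -0.0, -2.819]
wrist_force: [0.1, 0.5, -3.0]
finger_gap: 0.0164
```

Request:
{"fn": "move_arm", "kwargs": {"deltas": [0,0,0,0,0,0.06,1,0,0,0,0,0,0,1]}}

```text
clock: 11.23
tool_pos: [0.5569, -0.2661, 0.0759]
ee_rot: [-3.141, 0.0, -2.819]
wrist_force: [-0.6, -0.1, -2.2]
finger_gap: 0.0168
```

Request:
{"fn": "move_arm", "kwargs": {"deltas": [0,0,0,0,0,0.05,1,0,0,0,0,0,0,1]}}

```text
clock: 11.4
tool_pos: [0.5569, -0.2663, 0.0758]
ee_rot: [-3.141, 0.001, -2.819]
wrist_force: [-0.8, -0.1, 0.3]
finger_gap: 0.0167
```

The weight has gone from the wrist (-3 to +0.3 N), so the box is on the floor. Opening and rising.

Request:
{"fn": "move_arm", "kwargs": {"deltas": [0,0,0,0,0,0,-1,0,0,0,0,0,0,-1,0,0,0,0,0,0,-1,0,0,0,0,0,0,-1,0,0,0,0,0,0,-1,0,0,0,0,0,0,-1,0,0,0,0,0,0,-1,0,0,0,0,0,0,-1,0,0,0,0,0,0,-1]}}

```text
clock: 12.15
tool_pos: [0.5567, -0.2659, 0.0752]
ee_rot: [3.141, 0.0, -2.819]
wrist_force: [-1.3, 0.3, 0.1]
finger_gap: 0.0736
```

Request:
{"fn": "move_arm", "kwargs": {"deltas": [0,0,0,0,0,-0.5,-1,0,0,0,0,0,-1,-1,0,0,0,0,0,-2,-1,0,0,0,0,0,-3,-1,0,0,0,0,0,-3,-1,0,0,0,0,0,-3,-1,0,0,0,0,0,-2.5,-1,0,0,0,0,0,-1,-1,0,0,0,0,0,0,-1,0,0,0,0,0,0,-1]}}

```text
clock: 12.98
tool_pos: [0.5564, -0.2658, 0.235]
ee_rot: [3.141, -0.0, -2.819]
wrist_force: [-0.4, -0.1, -0.6]
finger_gap: 0.0912
```

```bash
python3 - <<'E'
from h import *
s=env.observe();print(s['clock'],s['tool_pos'],s['wrist_force'],s['finger_gap'])
w=env.snapshot('wrist');i=env.snapshot('scene');c=cam('wrist',s)
cv2.imwrite('pics/f.png',np.hstack([cv2.resize(i[150:410,120:420],(400,347)),cv2.copyMakeBorder(cv2.resize(w,(400,300)),0,47,0,0,0)]))
print(proj(c,[.5566,-.266,.108]))
r=handle(w,255,300,120,260);print(r,plane(c,r[0][0],.108))
E
```

```text
12.9833 [ 0.55638777 -0.26579586  0.23496704] [-0.39526818 -0.08953992 -0.5821394 ] 0.0911508585561801
(np.float64(276.8699690798789), np.float64(195.14672913193778))
(((276.9999694824219, 192.99996948242188), (85.99998474121094, 15.999998092651367), 90.0), (269, 150, 17, 87)) [ 0.554443   -0.26658085  0.108     ]
```

View pics/f.png

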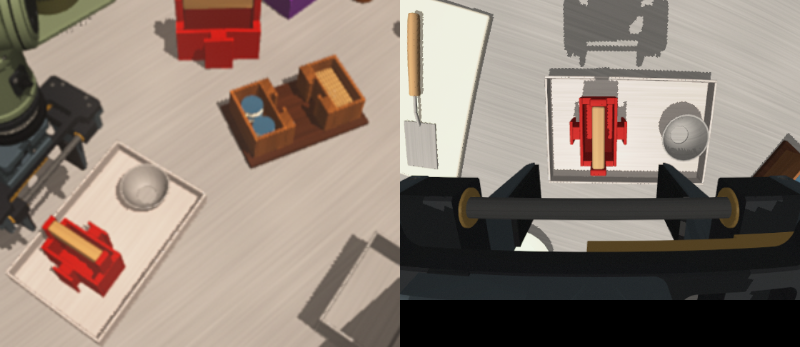

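The box stands flat in the free part of the tray, with its handle at (277,193) in the wrist picture where 195 was predicted. The bowl and both wooden boxes look unmoved, and the gripper is clear. Handing in.

```bash
python3 -c "
from rig import env
print(env.sign_off())"
```

```text
the job is handed in; nothing more can be done
None
```

I lifted the red box straight up about 94 mm out of the row, carried it level to the tray, turned it square to the tray, set it down and let go. I handed in at about 13 s of the 48 s. The hand-in reports no verdict.

**Last checks:**
- **Placement:** the last pictures show the box upright in the free part, with its handle about 2 mm from where I let go. I aimed at my estimate of the free-part centre, (0.556, -0.266).
- **Set-down force:** the wrist force went smoothly from -3 N to about 0 N as the box touched the floor. The contact force on the tray itself was not measured.
- **Neighbours and bowl:** both wooden boxes and the bowl look unmoved in the pictures. I did not measure their final positions.
- **Gripper:** it is open and clear of everything, with the fingertips at 0.235 m.

**Disagreement:** my camera views put the top of the handle at about 0.105–0.108 m, while the stated sizes give 0.114 m. I chose a grasp height that was on the bar either way. Floor contact then came at about the arm height I expected from the lift, which shows the box did not slip in the grip. It does not settle which handle height is right.

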